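# Close a sample cup on the air lid press

### The job

The sample cup on the lid press has its lid only resting on. Push the carriage fully home so the cup stands under the press head, pull the valve knob straight out until it clicks to on and the head has pressed the lid down, push the knob fully back in so the head rises, then draw the carriage fully out to its front stop with the cup still standing upright in it. Let the press close the lid: do not touch the cup or its lid, and leave the other things on the bench where they are.

Things in the scene. Friction and masses are not known exactly. Their poses are not given: they have to be found in the camera images.
- press: Grey bench lid press, fixed. Origin on the bench below the press head's axis; x points from its open front (robot side) to its back, y left, z up. Base plate 320 x 280 mm, 12 mm thick. Overhead arm 82 mm wide, from x = -40 mm back, 174 to 198 mm high; on it an air cylinder 54 mm square, up to 270 mm high. Rails 46 mm high run forward to x = -170, |y| below 57 mm.
- carriage (a joint): Steel carriage in the press's rails, moving along the press's x axis. 0 = drawn fully out to the front stop (the start), 0.11 = pushed fully home, cup under the head. About 2 N of sliding friction, no latch; it stays where it is left. Its plate's top is 40 mm above the bench.
- carriage_handle (a point): Grip point on the axis of the carriage's round upright black handle, 73 mm above the bench. The handle is 17 mm thick at its foot, 23 mm at the widest, its top 23 mm above the point, the plate 33 mm below. It stands 100 mm in front of the cup's centre and moves with the carriage (press x = -210 mm out, -100 mm home, y = 0).
- nest (a point): Centre of the floor of the round recess in the carriage's nest block in which the cup stands: 48 mm above the bench, recess 51 mm wide and 14 mm deep, moves with the carriage. Axes parallel to the press's.
- control_box (a point): Centre of the sloping panel of the control box, at the right side of the press (x -20, y -150, z 87 mm from the press's origin). The grey box is 90 mm wide, x from -70 to +50 mm, 52 mm high at its front and 122 mm at its back; nothing but the knob stands on it.
- valve_knob (a joint): Push-pull air valve knob on the sloping panel of the control box. 0 = in (off, the start), 0.012 = out (on). It snaps over centre: it holds itself at either end with about 9 N and its force turns round half way; it takes 9 to 12 N to pull or push. It slides along its own axis only.
- knob_head (a point): Centre of the knob's black round head, 34 mm across, 17 mm thick, on a 12 mm stem; moves with the knob. Its z axis points straight out of the panel, the pull direction (up and to the press's front, 35 degrees from vertical); its y axis is the press's y. Knob in: the panel is 26 mm behind the point, the head's face 9 mm before it; the point is at press x -35, y -150, z 108 mm.
- press_head (a joint): Press head (round pad 44 mm across on the cylinder's rod), above the origin of the press. 0 = up (pad 131 mm above the bench), 0.018 = down. It follows the valve knob: knob out, head down; knob in, head up.
- sample_cup: The cup to be closed, loose, standing in the carriage's nest: translucent, 62 mm tall, 46 mm across at its foot and 54 mm at its rim, with a white lid. Origin at the centre of its underside, z up along its axis. With the lid on it stands 69 mm tall, 65 mm when closed.
- cup_lid (a joint): White snap lid of the sample cup, 60 mm across. 0 = resting on (the start), 4 mm proud; 0.004 = pressed fully down. It takes about 5 N to press down and stays where it is.
- closed_cup_a: Bystander: closed sample cup like the other, 65 mm tall, 60 mm across, standing loose on the bench at the left of the press. Origin at its underside.
- closed_cup_b: Bystander: a second closed sample cup beside it. Origin at its underside.
- spare_lid: Bystander: white lid, 60 mm across, 13 mm thick, loose on the bench in front of the control box. Origin at its underside.
- wax_jar: Bystander: glass jar with steel cap, 76 mm across, 92 mm tall, at the left. Origin at its underside.
- marker: Bystander: marker pen, 130 mm long, 14 mm thick, lying at the right.
- spatula: Bystander: spatula, 200 mm long, lying at the right.
- tare_beaker: Bystander: empty clear beaker, 68 mm across, 85 mm tall, at the right. Origin at its underside.

How it is judged (in metres and radians):
On the way, in this order (a step that is already met when the one before it is completed fails the run):
1. the carriage is pushed fully home with the knob still in (value of joint carriage above 0.106 m and value of joint valve_knob below 0.003 m), for 0.2 s.
2. the knob is out at on, the head is down and the lid is pressed fully on, the carriage home (value of joint valve_knob above 0.0105 m and value of joint press_head above 0.0165 m and value of joint cup_lid above 0.003 m and value of joint carriage above 0.104 m), for 0.2 s.
3. the knob is pushed fully in again and the head is up, the carriage still home (value of joint valve_knob below 0.0015 m and value of joint press_head below 0.003 m and value of joint carriage above 0.1 m), for 0.2 s.
At the end, for the whole second after the job is handed in: The carriage is drawn out to within 5 mm of its front stop; the knob is in to within 1.5 mm and the press head up to within 3 mm; the cup's lid is down to within 1 mm of fully on; the cup stands at rest and upright (within 4.5 degrees) in the nest, within 5 mm of its place (value of joint carriage below 0.005 m and value of joint valve_knob below 0.0015 m and value of joint press_head below 0.003 m and value of joint cup_lid above 0.003 m and distance between sample_cup and nest below 0.005 m and angle between sample_cup's own z axis and vertical below 0.08 rad and linear speed of sample_cup below 0.02 m/s); the robot touches nothing.
It fails at once if the robot touches the sample cup or its lid (contact force between any of the fingers, the arm and sample_cup above 0.5 N).
It fails at once if a bystander on the bench is moved by more than 30 mm (distance of any of closed_cup_a, closed_cup_b, spare_lid, wax_jar, marker, spatula, tare_beaker from where it was at the start of the episode above 0.03 m).
It also fails if it takes over 64 s, if anything falls off the work surface, if the arm or the gripper's body presses on something with over 40 N, if the wrist force passes 120 N, or if a joint passes its speed limit or range.

### The arm

A 6-joint arm with a two-finger parallel gripper is mounted at the origin on the work surface. World frame = base frame: x ahead of the robot, y to its left, z up, the work surface at z = 0. Lengths are in mm, angles in rad, forces in N, time in s.
With the tool pointing down it reaches from about 375 to 900 mm from the base axis. Payload 3.1 kg.
Tool frame: the origin (TCP) lies on the front face of the gripper's body, between the roots of the fingers; the fingertips stand 73 mm ahead of it and the grasp point (between the pads) lies 54 mm ahead of it (ctrl.finger_overhang is the distance from the TCP to the fingertips, in mm); y points along the fingers, z is the direction in which the jaws open and shut, and the axes are right-handed (so a half turn about y gives the same grasp; the last joint's range is limited). The gripper opens to 85 mm and grips with 20 to 120 N. Pads are 22 mm wide; open, the fingers measure 114 mm over their backs; the gripper's body (76 mm by 85 mm) begins 54 mm behind the grasp point. The pads swing forward as they close: fully open they stand 13 mm farther back than shut.
Start: joints at [-1.292, 0.527, 1.433, -0, 1.181, -0.178], TCP at [275.692, -560.884, 303.91] pointing down, gripper open.
Joint ranges: [-3.08, 3.08], [-0.75, 2.2], [0.22, 2.44], [-1.43, 4.57], [0, 2.65], [-2.85, 2.85]. Speed limits (rad/s): [2.79, 2.79, 3.14, 3.14, 3.14, 3.14].

### API

Orientations are given as a rotation vector (axis times angle).
In Python, from rig import ctrl gives the robot as it stands. The module is installed in compiled form; this text tells all that it offers.
- The arm moves only by the shell command python3 -m crank 'ROWS'. ROWS is JSON, one flat list of numbers, 5 for each row, row after row: the finger opening in cm, from 0 to 8.54, then the shift along the tool's x, y, z in cm, then the turn about the tool's y in degrees. A call has 1 to 12 rows; each row shifts and turns the commanded pose from where the row before left it, along the tool's axes as they then stand; what a row does not reach is not made up. A row lasts 1/8 s, in which the tool goes at most 62.5 mm and 10.7 degrees, less where a joint would pass 70% of its speed; a pose out of reach is approached as far as the arm can. A call with a gripper value outside its range is refused whole. The fingers move at their own pace and stop on an object; the grip force is fixed at half the most. Time passes only in rows, so rows that do not move let the fingers close. It gives the time, the measured TCP pose, the force and the opening at its end, in the units of the state.
- ctrl.get_obs(): the state, without advancing time (a new reading comes with each control period).
- ctrl.get_image(name): name is "scene" or "top"; returns a dict with "pixels" (480x640x3 uint8, blue, green, red), "camera_matrix" (3x3 intrinsics, pixels), "extrinsics" (4x4, takes a point from camera to world coordinates). Camera axes: x right, y down, z forward; pixel columns grow to the right and rows downward; lengths in mm; the calibration is good to about 2 mm. A picture is of the moment at which its call begins. There is no depth.
- ctrl.sign_off(): hands the job in, once; it reports no verdict.
The state is a dict: "time": time; "joint_positions": joint angles; "qd": joint speeds; "effort": joint torques, N m; "eef_pos": TCP position; "orientation": TCP orientation; "ft_force": force on the tool from outside, world axes, zero at the start; "ft_torque": the same for the moment, N m; "grip_width": finger opening in mm.
Only numpy, scipy, OpenCV 4.12 (cv2) and the standard library are available. Lean on these libraries where they do the work, as an engineer would, in place of code of your own. Each camera call takes 0.05 s, during which the arm holds its last target.

## Working session

There is one attempt and no reset: what is moved stays moved. The work goes in short steps, Python scripts to look and compute and a shell command to move; the robot and the scene stay as the last step left them, time stands still between calls to the robot, and variables do not carry over. Pictures are saved under pics/ and viewed, and the job is handed in when it is done.

```bash
mkdir -p pics; ls; python3 - <<'E'
from rig import ctrl
import cv2, numpy as np
o=ctrl.get_obs(); print(o, ctrl.finger_overhang)
for n in("scene","top"):
    im=ctrl.get_image(n); cv2.imwrite(f"pics/{n}0.png",im["pixels"]); print(n,np.round(im["camera_matrix"],2).tolist(),np.round(im["extrinsics"],4).tolist())
E
```

```text
pics
{'time': 0.0, 'joint_positions': array([-1.29249823e+00,  5.28453825e-01,  1.43394328e+00,  2.28785284e-05,
        1.18138351e+00, -1.78487910e-01]), 'qd': array([-0.00097443, -0.00022314,  0.00151389,  0.00028903,  0.00113871,
       -0.00096473]), 'effort': array([-1.47728391e-03, -4.42349732e+01, -1.78026187e+01, -3.04783598e-04,
        8.46353068e-03,  3.05708525e-06]), 'eef_pos': array([ 275.54297598, -560.34054657,  302.92799465]), 'orientation': array([-0.45746641,  1.96989471, -1.96547809]), 'ft_force': array([1.32721873, 0.54823023, 0.66700036]), 'ft_torque': array([-0.00854822,  0.02216181,  0.00186314]), 'grip_width': 85.59360505381385} 72.6
scene [[566.15, 0.0, 324.56], [0.0, 566.15, 247.61], [0.0, 0.0, 1.0]] [[-0.5271, 0.6988, -0.4836, 1158.6045], [0.8498, 0.4353, -0.2971, 360.9095], [0.0029, -0.5676, -0.8233, 1123.6828], [0.0, 0.0, 0.0, 1.0]]
top [[460.9, 0.0, 321.4], [0.0, 460.9, 247.39], [0.0, 0.0, 1.0]] [[-0.0031, -0.9948, 0.1018, 396.2416], [-1.0, 0.0031, -0.0008, -16.0258], [0.0005, -0.1018, -0.9948, 1452.8861], [0.0, 0.0, 0.0, 1.0]]
```

View pics/scene0.png

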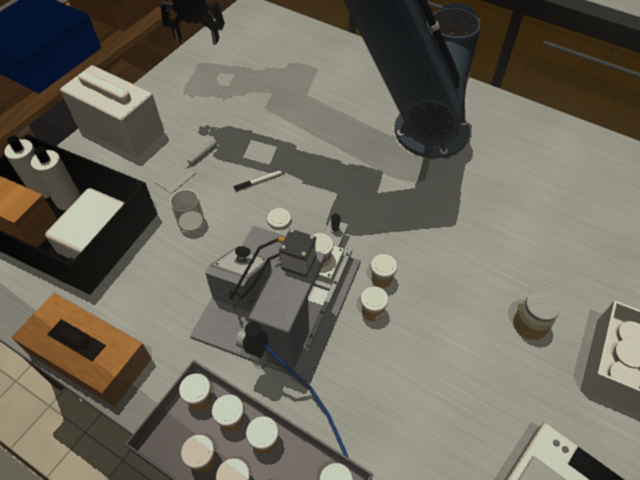

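View pics/top0.png

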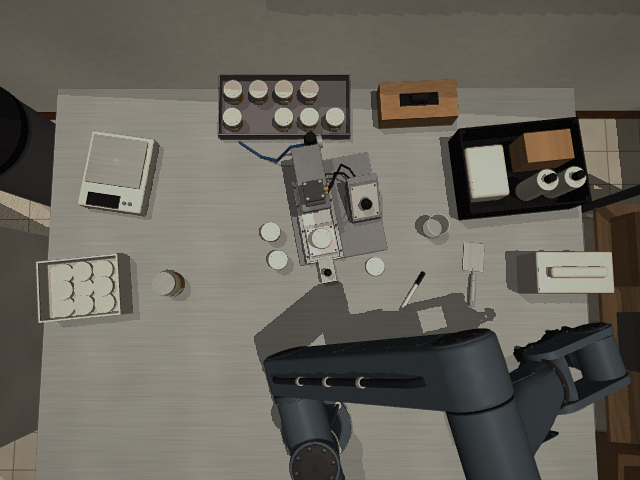

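```bash
cat > h.py <<'E'
from rig import ctrl
import cv2, numpy as np
from scipy.spatial.transform import Rotation as R
def ray(im,uv,z):
    K=im["camera_matrix"];E=im["extrinsics"]
    d=E[:3,:3]@np.linalg.solve(K,[uv[0],uv[1],1.]); o=E[:3,3]
    return o+d*(z-o[2])/d[2]
def proj(im,P):
    P=np.atleast_2d(P);E=im["extrinsics"]
    c=(P-E[:3,3])@E[:3,:3]; p=c@im["camera_matrix"].T
    return p[:,:2]/p[:,2:]
E
python3 - <<'E'
from h import *
o=ctrl.get_obs();print(np.round(R.from_rotvec(o["orientation"]).as_matrix(),3))
a=cv2.imread("pics/top0.png")[120:300,260:420];cv2.imwrite("pics/topz.png",cv2.resize(a,None,fx=3.3,fy=3.3,interpolation=cv2.INTER_CUBIC)[:600])
a=cv2.imread("pics/scene0.png")[200:400,180:400];cv2.imwrite("pics/scenez.png",cv2.resize(a,None,fx=3,fy=3,interpolation=cv2.INTER_CUBIC))
E
```

```text
[[-0.897 -0.001  0.441]
 [-0.441  0.002 -0.897]
 [-0.    -1.    -0.002]]
```

View pics/topz.png

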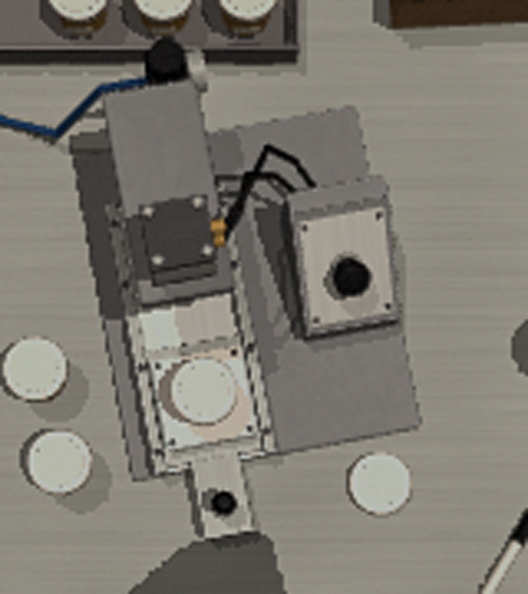

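View pics/scenez.png

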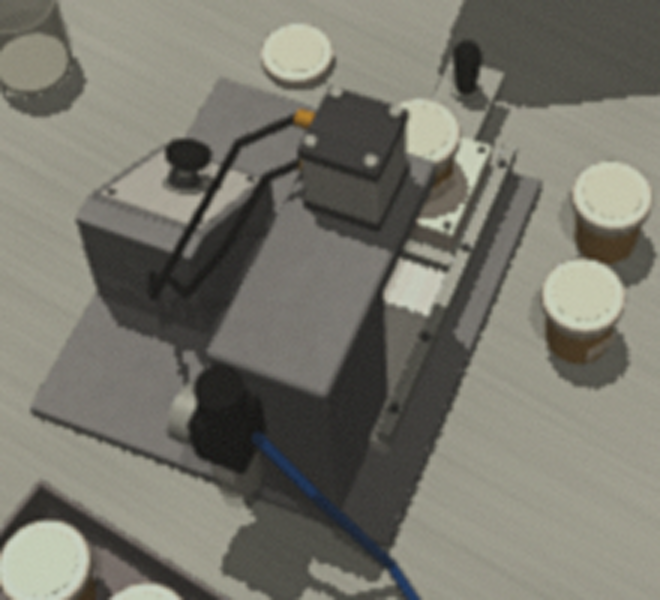

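```bash
cat >> h.py <<'E'
A=np.array([-np.sin(np.radians(35)),0,np.cos(np.radians(35))])
def W(p,q):
    c,s=np.cos(p[2]),np.sin(p[2]); q=np.atleast_2d(q)
    return np.c_[p[0]+c*q[:,0]-s*q[:,1],p[1]+s*q[:,0]+c*q[:,1],q[:,2]]
E
python3 - <<'E'
from h import *
from scipy.optimize import least_squares
t=ctrl.get_image("top");s=ctrl.get_image("scene")
K=np.array([-35,-150,108])+9*A
tp=[([-210,0,96],(223,501)),([-110,0,117],(205,391)),(K,(350,278)),([0,0,270],(180,233))]
sp=[([-210,0,96],(467,46)),(K,(188,155)),([0,0,270],(354,131))]
tq=np.array([a for a,_ in tp],float);sq=np.array([a for a,_ in sp],float)
tu=np.array([b for _,b in tp])/3.3+[260,120]; su=np.array([b for _,b in sp])/3+[180,200]
f=lambda p:np.r_[(proj(t,W(p,tq))-tu).ravel(),(proj(s,W(p,sq))-su).ravel()]
r=least_squares(f,[600,0,0],loss="soft_l1");print(r.x,np.degrees(r.x[2]));print(np.round(f(r.x).reshape(-1,2),2))
np.save("pose.npy",r.x)
for n,im in(("t",t),("s",s)):
    g=im["pixels"].copy()
    pts=[[-170,57,46],[-170,-57,46],[-70,-105,52],[-70,-195,52],[50,-195,122],[50,-105,122],[-27,-27,270],[27,-27,270],[27,27,270],[-27,27,270],[-40,41,198],[-40,-41,198],[-210,0,96],[-110,0,117]]
    z=(3.3 if n=="t" else 3);of=(260,120) if n=="t" else (180,200)
    c=g[of[1]:of[1]+180,of[0]:of[0]+160] if n=="t" else g[200:400,180:400]
    c=cv2.resize(c,None,fx=z,fy=z,interpolation=cv2.INTER_CUBIC)
    for u in (proj(im,W(r.x,np.r_[pts,[K]]))-of)*z: cv2.circle(c,tuple(int(v) for v in u),3,(0,0,255),-1)
    cv2.imwrite(f"pics/ov_{n}.png",c)
print(W(r.x,[[-210,0,73],[-100,0,73],[-35,-150,108],[0,0,0]]))
E
```

```text
[6.70972861e+02 4.45690742e+00 1.97431877e-01] 11.31201328515289
[[ 0.57 -0.8 ]
 [-0.74 -1.39]
 [ 0.5  -0.21]
 [-1.52 -1.7 ]
 [-0.37 -0.16]
 [ 0.74 -3.15]
 [ 0.34 -2.23]]
[[ 465.05241537  -36.7349594    73.        ]
 [ 572.91550617  -15.15826725   73.        ]
 [ 666.07554911 -149.49443662  108.        ]
 [ 670.97286144    4.45690742    0.        ]]
```

View pics/ov_t.png

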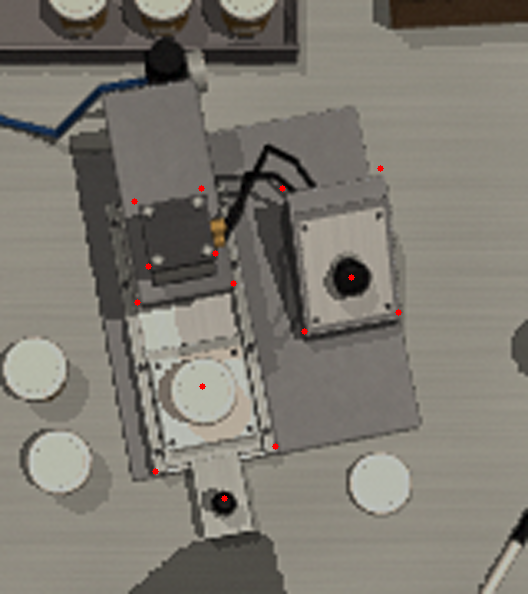

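View pics/ov_s.png

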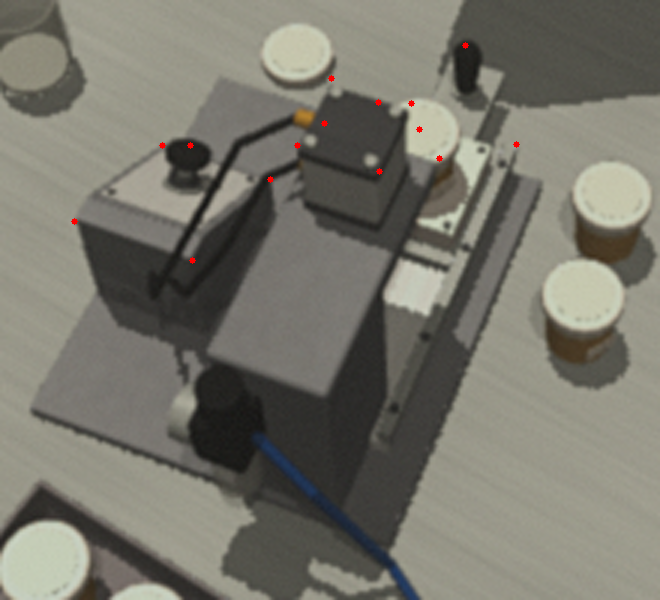

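```bash
python3 - <<'E'
from h import *
t=ctrl.get_image("top");s=ctrl.get_image("scene")
T=lambda u,z:ray(t,np.array(u)/3.3+[260,120],z).round(1)
S=lambda u,z:ray(s,np.array(u)/3+[180,200],z).round(1)
a,b,c=T((420,428),12),T((357,108),12),T((134,480),12)
print("base R",a,b,c,np.degrees(np.arctan2(*(b-a)[[1,0]])),np.linalg.norm(b-a),np.degrees(np.arctan2(*(c-a)[[1,0]]))-90,np.linalg.norm(c-a))
a,b,c=S((218,80),12),S((32,411),12),S((540,180),12)
print("base S",a,b,c,np.degrees(np.arctan2(*(b-a)[[1,0]])),np.linalg.norm(b-a),np.degrees(np.arctan2(*(c-a)[[1,0]]))-90,np.linalg.norm(c-a))
print("handle top T/S",T((223,501),96),S((467,46),96))
print("lid T/S",T((205,391),117),S((423,133),117))
print("knob face",T((350,278),115),S((188,155),115))
print("cyl top",T((178,231),268),S((354,131),268))
print("railend R,L",T((275,450),46),T((157,477),46),S((515,150),46))
print("box front",T((303,337),52),T((398,322),52), "back",T((385,177),122),T((287,195),122))
E
```

```text
base R [ 535.7 -224.    12. ] [ 848.6 -168.3   12. ] [487.   48.1  12. ] 10.09361428710934 317.8189736312167 10.147262615713032 276.4237688767014
base S [ 545.7 -222.4   12. ] [ 856.1 -161.6   12. ] [491.6  49.   12. ] 11.082569463029655 316.2985931046801 11.273389213748388 276.73953458080393
handle top T/S [462.7 -35.   96. ] [465.  -35.8  96. ]
lid T/S [559.  -19.3 117. ] [564.  -13.5 117. ]
knob face [ 660.5 -149.1  115. ] [ 668.3 -147.1  115. ]
cyl top [668.5   2.1 268. ] [674.4   5.9 268. ]
railend R,L [512.3 -84.2  46. ] [487.6  25.3  46. ] [498.2  28.6  46. ]
box front [ 617.3 -110.8   52. ] [ 631.2 -199.5   52. ] back [ 750.7 -180.9  122. ] [734.5 -93.1 122. ]
```

```bash
cat >> h.py <<'E'
P=np.array([671.5,4.4,np.radians(10.7)])
def to(q,yaw=10.7,dz=54):
    "q: press-frame grasp point; print needed turn and shifts (cm) in tool axes after the turn"
    o=ctrl.get_obs();M=R.from_rotvec(o["orientation"]).as_matrix()
    h=np.degrees(np.arctan2(M[1,2],M[0,2])); tgt=yaw-90
    g=W(P,q)[0]+[0,0,dz]; d=g-o["eef_pos"]
    a=np.radians(yaw);X=-np.array([np.cos(a),np.sin(a),0]);Z=np.array([np.sin(a),-np.cos(a),0])
    print("turn",round(h-tgt,2),"x y z cm",np.round([d@X/10,-d[2]/10,d@Z/10],2),"eef",np.round(o["eef_pos"],1),"F",np.round(o["ft_force"],1),"w",round(o["grip_width"],1),"t",o["time"])
E
python3 - <<'E'
from h import *
to([-210,0,77]); to([-210,0,249-54])
E
```

```text
turn 15.47 x y z cm [-28.39  17.25 -48.18] eef [ 275.7 -560.7  303.5] F [ 1.  -0.1 -0.2] w 85.4 t 0.3
turn 15.47 x y z cm [-28.39   5.45 -48.18] eef [ 275.7 -560.7  303.5] F [ 1.  -0.1 -0.2] w 85.4 t 0.3
```

```bash
python3 -m crank '[8.5,0,0,0,7.7, 8.5,0,0,0,7.7, 8.5,-2,0,-4,0, 8.5,-2,0,-4,0, 8.5,-2,0,-4,0, 8.5,-2,0,-4,0, 8.5,-2,0,-4,0, 8.5,-2,0,-4,0, 8.5,-2,0,-4,0, 8.5,-2,0,-4,0, 8.5,-2,0,-4,0, 8.5,-2,0,-4,0]'; python3 - <<'E'
from h import *
to([-210,0,77])
E
```

```text
time: 1.8
eef_pos: [397.8, -129.3, 304.2]
orientation: [-0.199, 2.122, -2.123]
ft_force: [0.2, 0.1, 0.4]
grip_width: 85.1
turn 0.05 x y z cm [-8.38 17.32 -8.05] eef [ 397.8 -129.3  304.2] F [0.2 0.1 0.4] w 85.1 t 1.8
```

```bash
python3 -m crank '[8.5,-2.1,1,-2,0, 8.5,-2.1,1,-2,0, 8.5,-2.1,2,-2,0, 8.5,-2.1,2,-2,0, 8.5,0,2,0,0, 8.5,0,2,0,0, 8.5,0,0,0,0]'; python3 - <<'E'
from h import *
to([-210,0,77])
for n in("top","scene"):
    im=ctrl.get_image(n);a=im["pixels"]
    c=a[180:330,230:430] if n=="top" else a[130:330,230:460]
    cv2.imwrite(f"pics/a_{n}.png",cv2.resize(c,None,fx=3,fy=3,interpolation=cv2.INTER_CUBIC))
E
```

```text
time: 2.68
eef_pos: [464.3, -35.9, 202.9]
orientation: [-0.204, 2.125, -2.123]
ft_force: [-0.4, 0.6, 0.9]
grip_width: 84.7
turn 0.09 x y z cm [-0.11  7.19 -0.12] eef [464.3 -35.9 202.9] F [-0.4  0.6  0.9] w 84.7 t 2.675
```

View pics/a_top.png

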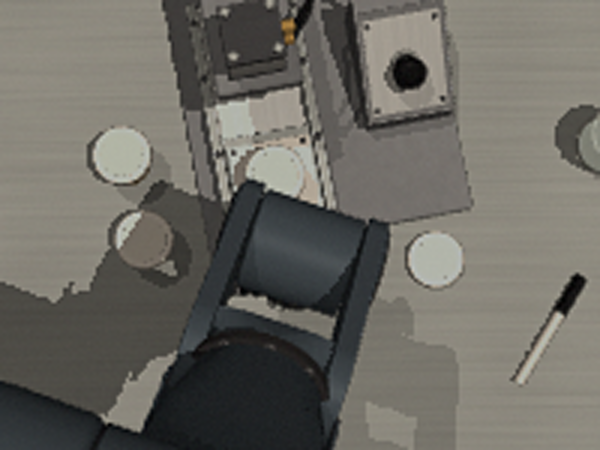

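View pics/a_scene.png

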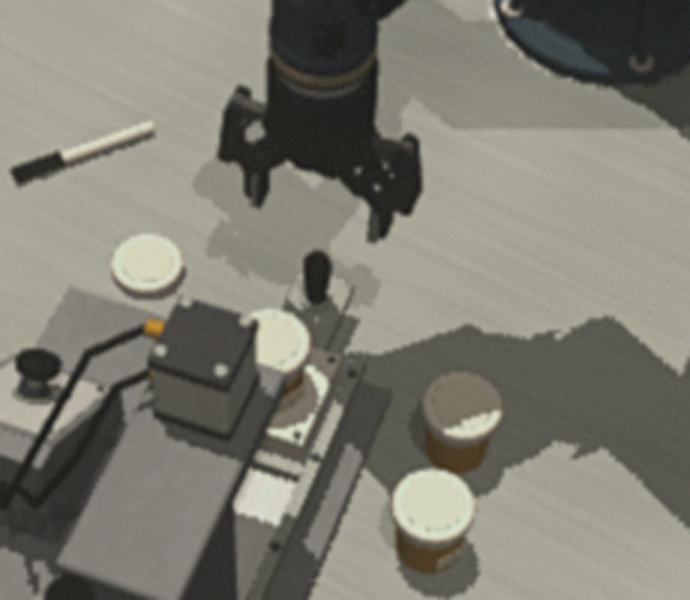

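```bash
python3 - <<'E'
from h import *
t=ctrl.get_image("top");s=ctrl.get_image("scene")
for z in (130,203,250,300,350,400,450): print(z,(proj(s,[464,-36,z])[0]-[230,130])*3,(proj(t,[464,-36,z])[0]-[230,180])*3)
for z in (300,350,400,450): print(z,ray(t,np.array([322,205])/3+[230,180],z),ray(t,np.array([386,222])/3+[230,180],z),ray(t,np.array([250,185])/3+[230,180],z))
E
```

```text
130 [318.28417348 227.08015082] [294.21615046 272.35644015]
203 [320.29632748 162.77219869] [295.41597177 268.21779401]
250 [321.70092334 117.88165715] [296.26508034 265.28889129]
300 [323.30059186  66.75664037] [297.2439333  261.91245016]
350 [325.02099605  11.77294137] [298.31098441 258.23177959]
400 [326.87634081 -47.52342573] [299.47871651 254.20382151]
450 [ 328.88315037 -111.66057093] [300.76208468 249.77699006]
300 [511.66471613 -56.97633805 300.        ] [ 497.19957579 -110.44676733  300.        ] [528.71981825   3.33505411 300.        ]
350 [506.65888072 -55.20033543 350.        ] [ 492.82108509 -106.35178336  350.        ] [522.97431299   2.49538679 350.        ]
400 [501.6530453  -53.42433282 400.        ] [ 488.44259438 -102.2567994   400.        ] [517.22880774   1.65571948 400.        ]
450 [496.64720989 -51.64833021 450.        ] [484.06410367 -98.16181543 450.        ] [511.48330249   0.81605216 450.        ]
```

```bash
python3 -m crank '[8.5,-0.1,1.5,-0.1,0, 8.5,0,1.5,0,0, 8.5,0,1.5,0,0, 8.5,0,1.5,0,0, 8.5,0,1.2,0,0, 8.5,0,0,0,0]'; python3 - <<'E'
from h import *
to([-210,0,77])
for n in("scene",):
    im=ctrl.get_image(n);a=im["pixels"]
    c=a[180:330,230:430] if n=="top" else a[130:330,230:460]
    cv2.imwrite(f"pics/b_{n}.png",cv2.resize(c,None,fx=3,fy=3,interpolation=cv2.INTER_CUBIC))
E
```

```text
time: 3.62
eef_pos: [465.7, -35.2, 131.7]
orientation: [-0.201, 2.123, -2.123]
ft_force: [0.7, -0.1, 0.0]
grip_width: 84.5
turn 0.06 x y z cm [ 0.04  0.07 -0.07] eef [465.7 -35.2 131.7] F [ 0.7 -0.1  0. ] w 84.5 t 3.625
```

View pics/b_scene.png

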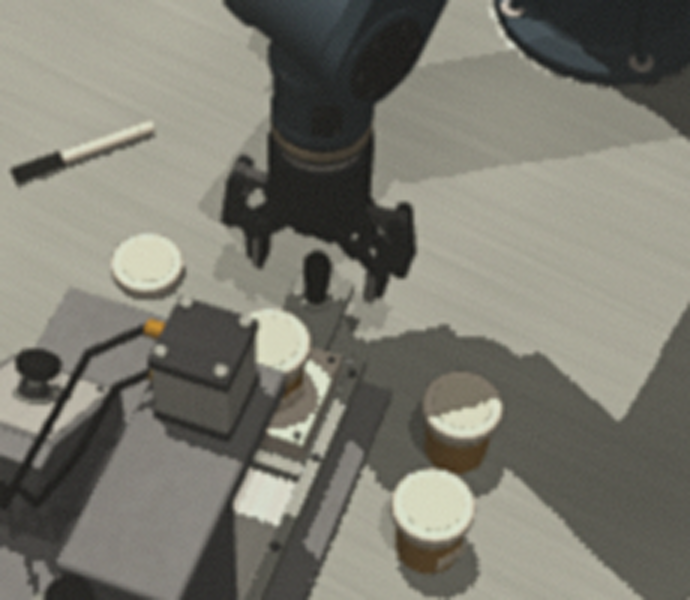

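```bash
python3 -m crank '[4,0,0,0,0, 4,0,0,0,0, 1,0,0,0,0, 1,0,0,0,0, 1,0,0,0,0, 1,0,0,0,0, 1,0,0,0,0, 1,0,0,0,0]'
```

```text
time: 4.68
eef_pos: [466.0, -35.3, 132.4]
orientation: [-0.199, 2.122, -2.123]
ft_force: [-1.2, -1.7, 5.5]
grip_width: 20.2
```

```bash
python3 -m crank '[1,-0.5,0,0,0, 1,-0.8,0,0,0, 1,-0.8,0,0,0, 1,-0.8,0,0,0, 1,-0.5,0,0,0, 1,0,0,0,0]'
```

```text
time: 5.42
eef_pos: [500.0, -29.0, 132.4]
orientation: [-0.198, 2.121, -2.123]
ft_force: [0.4, -1.2, 5.0]
grip_width: 20.4
```

```bash
python3 -m crank '[1,-0.6,0,0,0, 1,-0.8,0,0,0, 1,-0.8,0,0,0, 1,-0.8,0,0,0, 1,-0.8,0,0,0, 1,-0.8,0,0,0, 1,-0.8,0,0,0, 1,-0.8,0,0,0, 1,-0.5,0,0,0, 1,-0.3,0,0,0, 1,0,0,0,0]'; python3 - <<'E'
from h import *
to([-100,0,77])
E
```

```text
time: 6.8
eef_pos: [568.4, -16.1, 132.4]
orientation: [-0.199, 2.121, -2.123]
ft_force: [-1.6, -2.3, 5.0]
grip_width: 20.7
turn 0.1 x y z cm [-0.51  0.14 -0.1 ] eef [568.4 -16.1 132.4] F [-1.6 -2.3  5. ] w 20.7 t 6.8
```

```bash
python3 -m crank '[1,-0.3,0,0,0, 1,-0.3,0,0,0, 1,-0.2,0,0,0, 1,0,0,0,0]'
```

```text
time: 7.3
eef_pos: [574.3, -15.0, 132.4]
orientation: [-0.206, 2.123, -2.125]
ft_force: [-4.7, -4.9, 8.2]
grip_width: 20.2
```

```bash
python3 -m crank '[1,-0.2,0,0,0, 1,0,0,0,0, 1,0,0,0,0]'
```

```text
time: 7.68
eef_pos: [574.6, -15.0, 132.4]
orientation: [-0.211, 2.125, -2.127]
ft_force: [-9.1, -7.0, 11.3]
grip_width: 20.4
```

```bash
python3 -m crank '[1,0.1,0,0,0, 8.5,0,0,0,0, 8.5,0,0,0,0, 8.5,0,0,0,0, 8.5,0,-1,0,0, 8.5,0,-2,0,0, 8.5,0,-3,0,0, 8.5,0,-3,0,0, 8.5,0,-3,0,0, 8.5,0,0,0,0]';  python3 - <<'E'
from h import *
to([-37,-150,112])
for n in("scene","top"):
    im=ctrl.get_image(n);a=im["pixels"]
    c=a[130:280,260:420] if n=="top" else a[200:360,180:400]
    cv2.imwrite(f"pics/c_{n}.png",cv2.resize(c,None,fx=3.6,fy=3.6,interpolation=cv2.INTER_CUBIC))
E
```

```text
time: 8.93
eef_pos: [578.3, -14.1, 254.9]
orientation: [-0.193, 2.118, -2.122]
ft_force: [-0.3, 0.4, -0.6]
grip_width: 85.3
turn 0.09 x y z cm [-5.8   8.89 14.92] eef [578.3 -14.1 254.9] F [-0.3  0.4 -0.6] w 85.3 t 8.925
```

View pics/c_scene.png

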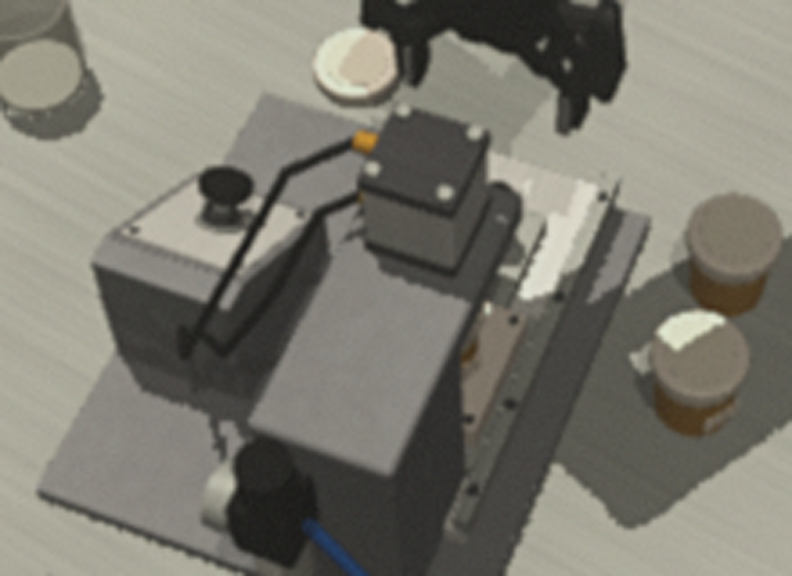

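View pics/c_top.png

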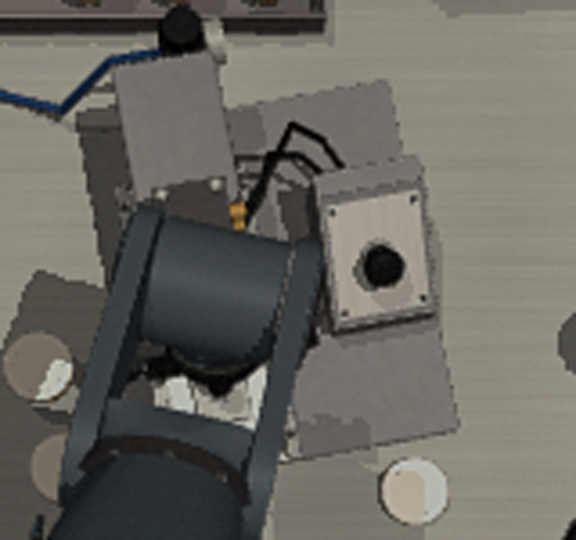

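```bash
python3 -m crank '[6.5,0,0,2.5,0, 6.5,0,0,2.5,0, 6.5,0,0,2.5,0, 6.5,0,0,2.5,0, 6.5,0,0,2.5,0, 6.5,-2,0,2.4,0, 6.5,-2,0,0,0, 6.5,-1.5,1,0,0, 6.5,0,2,0,0, 6.5,0,0,0,0]';  python3 - <<'E'
from h import *
to([-37,-150,112])
for n in("scene","top"):
    im=ctrl.get_image(n);a=im["pixels"]
    c=a[130:280,260:420] if n=="top" else a[170:330,140:360]
    cv2.imwrite(f"pics/d_{n}.png",cv2.resize(c,None,fx=3.6,fy=3.6,interpolation=cv2.INTER_CUBIC))
E
```

```text
time: 10.28
eef_pos: [657.3, -149.3, 219.1]
orientation: [-0.207, 2.128, -2.122]
ft_force: [0.3, 0.2, 0.4]
grip_width: 65.2
turn 0.11 x y z cm [-0.55  5.31  0.16] eef [ 657.3 -149.3  219.1] F [0.3 0.2 0.4] w 65.2 t 10.275
```

View pics/d_scene.png

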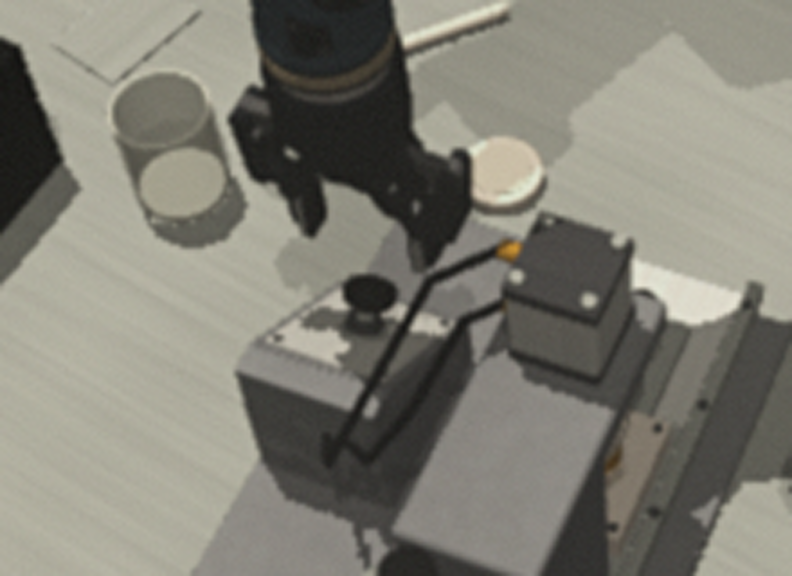

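View pics/d_top.png

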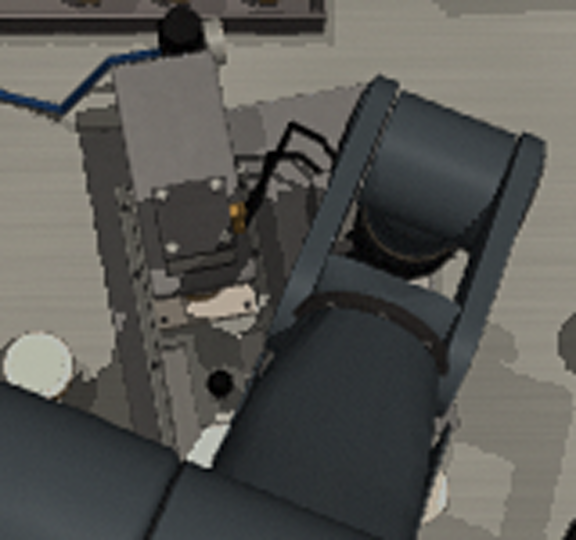

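```bash
python3 - <<'E'
from h import *
s=ctrl.get_image("scene")
S=lambda u,z:ray(s,np.array(u)/3.6+[140,170],z).round(1)
for z in(147,152,157):print(z,S((312,232),z),S((426,268),z))
print(S((369,293),115.4))
print(W(P,np.array([-35,-150,108])+9*A))
E
```

```text
147 [ 666.1 -186.3  147. ] [ 651.7 -114.   147. ]
152 [ 668.7 -183.5  152. ] [ 654.2 -111.6  152. ]
157 [ 671.2 -180.7  157. ] [ 656.8 -109.2  157. ]
[ 668.1 -147.7  115.4]
[[ 659.88611251 -150.44869698  115.3723684 ]]
```

```bash
python3 -m crank '[6.5,-0.35,1,0.1,0, 6.5,-0.35,1.5,0,0, 6.5,0,1.5,0,0, 6.5,0,1,0,0, 6.5,0,0.3,0,0, 6.5,0,0,0,0]';  python3 - <<'E'
from h import *
to([-37,-150,112])
for n in("scene",):
    im=ctrl.get_image(n);a=im["pixels"]
    c=a[130:280,260:420] if n=="top" else a[190:310,170:330]
    cv2.imwrite(f"pics/e_{n}.png",cv2.resize(c,None,fx=5,fy=5,interpolation=cv2.INTER_CUBIC))
E
```

```text
time: 11.18
eef_pos: [665.7, -149.8, 168.7]
orientation: [-0.2, 2.123, -2.123]
ft_force: [0.0, -0.5, -0.2]
grip_width: 64.7
turn 0.07 x y z cm [ 0.27  0.27 -0.04] eef [ 665.7 -149.8  168.7] F [ 0.  -0.5 -0.2] w 64.7 t 11.175
```

View pics/e_scene.png

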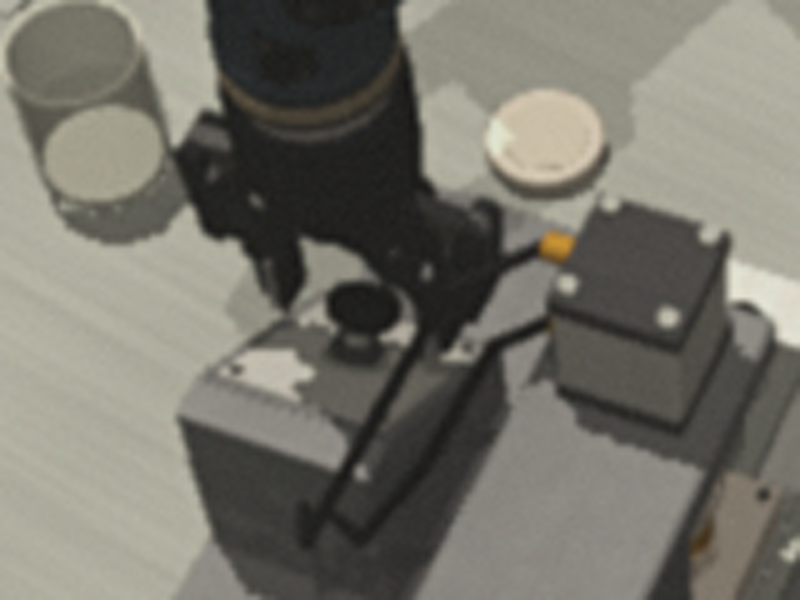

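```bash
python3 -m crank '[6.5,0,0.5,0,0, 4.5,0,0,0,0, 4,0,0,0,0, 2.5,0,0,0,0, 2.5,0,0,0,0, 2.5,0,0,0,0, 2.5,0,0,0,0]'
```

```text
time: 12.1
eef_pos: [665.9, -150.4, 164.6]
orientation: [-0.199, 2.121, -2.124]
ft_force: [-1.5, -3.8, 4.6]
grip_width: 30.6
```

```bash
python3 -m crank '[2.5,0,0,0,0, 2.5,0.12,-0.16,0,0, 2.5,0.12,-0.16,0,0]'; python3 - <<'E'
from h import *
im=ctrl.get_image("scene");a=im["pixels"]
c=a[190:310,170:330]
cv2.imwrite(f"pics/f_scene.png",cv2.resize(c,None,fx=5,fy=5,interpolation=cv2.INTER_CUBIC))
E
```

```text
time: 12.48
eef_pos: [665.1, -150.6, 165.5]
orientation: [-0.194, 2.12, -2.122]
ft_force: [5.9, -3.6, -8.8]
grip_width: 30.7
```

View pics/f_scene.png

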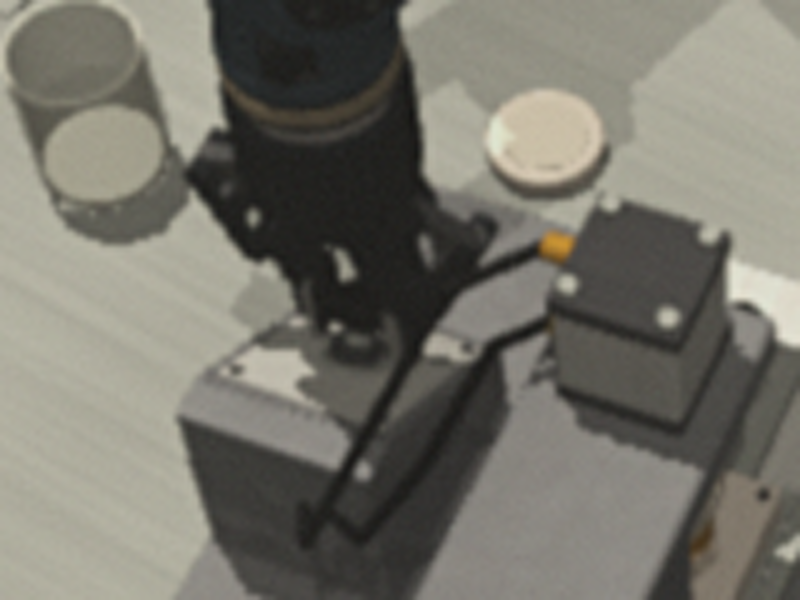

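```bash
python3 -m crank '[2.5,0.12,-0.16,0,0, 2.5,0.12,-0.16,0,0, 2.5,0.12,-0.16,0,0]'; python3 -m crank '[2.5,0.12,-0.16,0,0, 2.5,0.12,-0.16,0,0]'
```

```text
time: 12.9
eef_pos: [661.0, -151.4, 171.6]
orientation: [-0.197, 2.12, -2.123]
ft_force: [1.5, -5.9, 3.5]
grip_width: 30.7
time: 13.15
eef_pos: [658.8, -151.8, 174.6]
orientation: [-0.195, 2.12, -2.123]
ft_force: [8.6, -5.3, -11.0]
grip_width: 30.6
```

```bash
python3 -m crank '[2.5,0.05,-0.08,0,0, 2.5,0,0,0,0, 2.5,0,0,0,0]'; python3 - <<'E'
from h import *
im=ctrl.get_image("scene");a=im["pixels"]
c=a[190:310,190:350]
cv2.imwrite(f"pics/g_scene.png",cv2.resize(c,None,fx=5,fy=5,interpolation=cv2.INTER_CUBIC))
im=ctrl.get_image("top");a=im["pixels"]
c=a[130:280,260:420]
cv2.imwrite(f"pics/g_top.png",cv2.resize(c,None,fx=4,fy=4,interpolation=cv2.INTER_CUBIC))
E
```

```text
time: 13.52
eef_pos: [658.8, -151.8, 174.6]
orientation: [-0.194, 2.119, -2.122]
ft_force: [6.9, -3.8, -8.9]
grip_width: 30.9
```

View pics/g_scene.png

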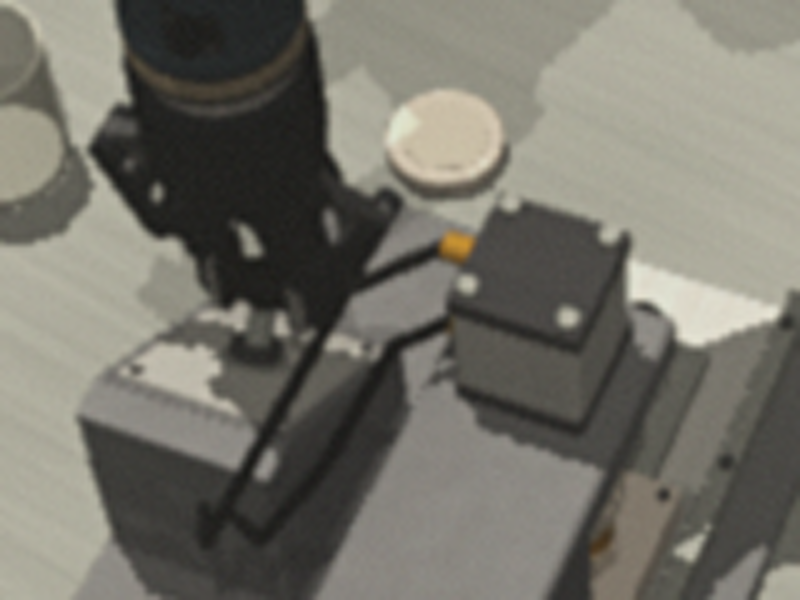

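View pics/g_top.png

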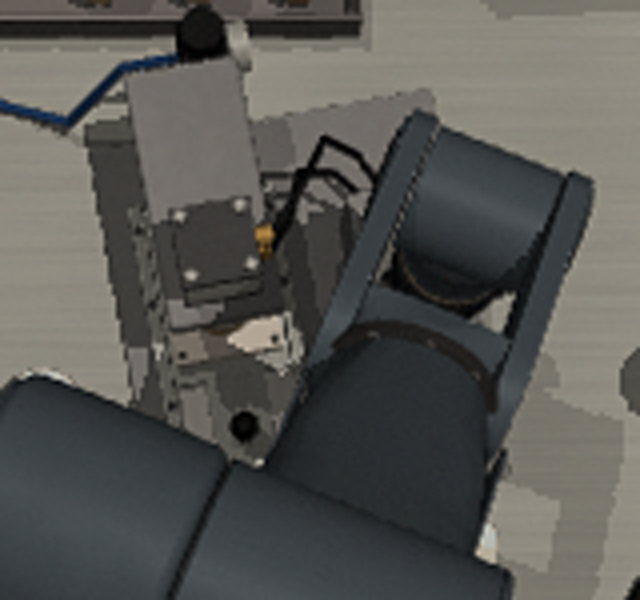

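```bash
python3 -m crank '[2.5,0.04,-0.05,0,0, 2.5,0,0,0,0, 2.5,0,0,0,0, 2.5,0,0,0,0, 2.5,0,0,0,0, 2.5,0,0,0,0, 2.5,0,0,0,0, 2.5,0,0,0,0]'; python3 - <<'E'
from h import *
im=ctrl.get_image("scene");a=im["pixels"]
c=a[270:330,290:370]
cv2.imwrite(f"pics/h_scene.png",cv2.resize(c,None,fx=9,fy=9,interpolation=cv2.INTER_CUBIC))
E
```

```text
time: 14.62
eef_pos: [658.7, -151.8, 174.6]
orientation: [-0.193, 2.119, -2.122]
ft_force: [8.8, -4.6, -10.6]
grip_width: 30.9
```

View pics/h_scene.png

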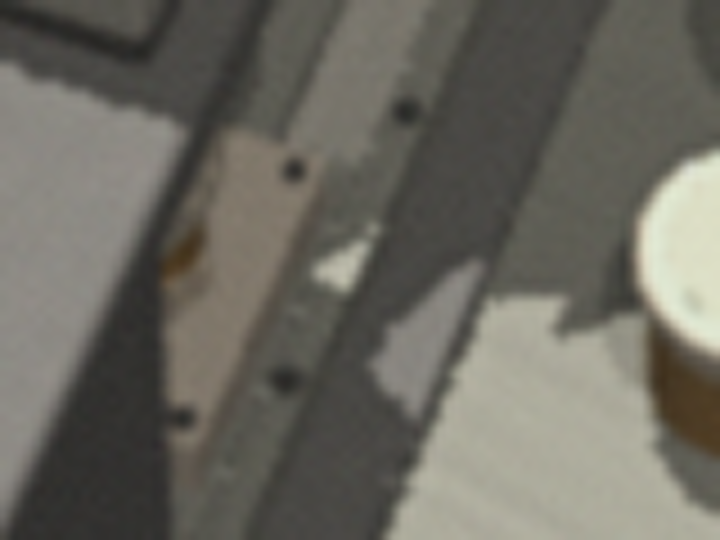

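```bash
python3 -m crank '[2.5,-0.15,0.2,0,0, 2.5,-0.15,0.2,0,0, 2.5,-0.15,0.2,0,0, 2.5,-0.15,0.2,0,0, 2.5,-0.15,0.2,0,0, 2.5,-0.15,0.2,0,0, 2.5,0,0,0,0]'; python3 -m crank '[2.5,-0.12,0.16,0,0, 2.5,0,0,0,0]'
```

```text
time: 15.55
eef_pos: [665.9, -150.4, 164.6]
orientation: [-0.199, 2.121, -2.124]
ft_force: [2.4, -5.8, 1.0]
grip_width: 30.9
time: 15.8
eef_pos: [666.0, -150.4, 164.5]
orientation: [-0.202, 2.121, -2.125]
ft_force: [-2.6, -4.8, 8.9]
grip_width: 30.8
```

```bash
python3 -m crank '[2.5,0,0,0,0, 2.5,0,0,0,0, 6.5,0,0,0,0, 6.5,0,0,0,0, 6.5,0,0,0,0, 6.5,0,-1,0,0, 6.5,0,-2,0,0, 6.5,0,-2,0,0, 6.5,2,-2,0,0, 6.5,2,-2,0,0, 6.5,1,0,0,0, 6.5,0,0,0,0]'; python3 - <<'E'
from h import *
to([-100,0,77])
im=ctrl.get_image("scene");a=im["pixels"]
c=a[190:310,190:350]
cv2.imwrite(f"pics/i_scene.png",cv2.resize(c,None,fx=5,fy=5,interpolation=cv2.INTER_CUBIC))
E
```

```text
time: 17.3
eef_pos: [617.0, -159.0, 253.3]
orientation: [-0.199, 2.123, -2.123]
ft_force: [-0.4, 0.3, -0.2]
grip_width: 64.6
turn 0.03 x y z cm [  1.61  12.23 -15.04] eef [ 617.  -159.   253.3] F [-0.4  0.3 -0.2] w 64.6 t 17.3
```

View pics/i_scene.png

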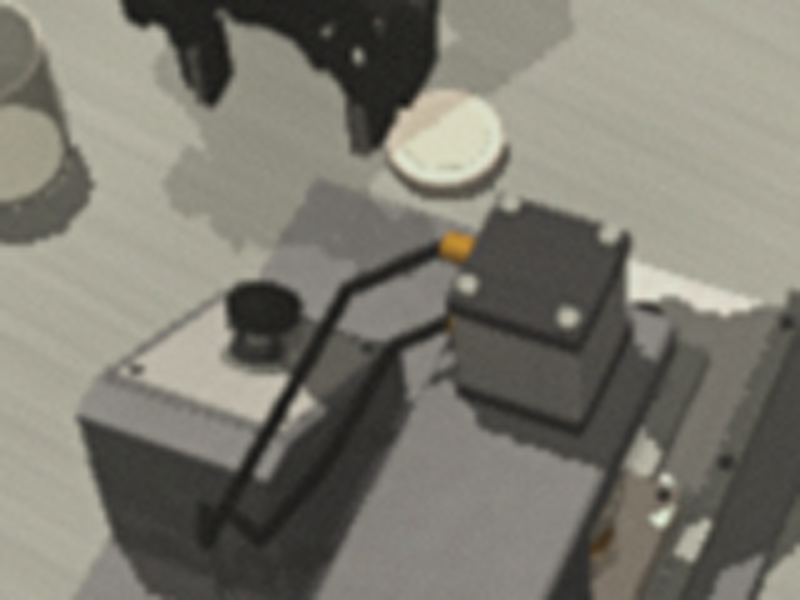

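```bash
python3 -m crank '[6.5,1.5,0,-1,0, 6.5,0,0,-2.5,0, 6.5,0,0,-2.5,0, 6.5,0,0,-2.5,0, 6.5,0,0,-2.5,0, 6.5,0,0,-2.5,0, 6.5,0,0,-1.5,0, 6.5,0,2,0,0, 6.5,0,2,0,0, 6.5,0,0,0,0]'; python3 - <<'E'
from h import *
to([-100,0,78.4])
im=ctrl.get_image("top");a=im["pixels"]
c=a[130:280,260:420]
cv2.imwrite(f"pics/j_top.png",cv2.resize(c,None,fx=4,fy=4,interpolation=cv2.INTER_CUBIC))
im=ctrl.get_image("scene");a=im["pixels"]
c=a[190:310,230:390]
cv2.imwrite(f"pics/j_scene.png",cv2.resize(c,None,fx=5,fy=5,interpolation=cv2.INTER_CUBIC))
E
```

```text
time: 18.6
eef_pos: [573.9, -13.6, 211.5]
orientation: [-0.204, 2.125, -2.123]
ft_force: [-0.0, -0.2, 0.5]
grip_width: 64.7
turn 0.11 x y z cm [0.08 7.91 0.04] eef [573.9 -13.6 211.5] F [-0.  -0.2  0.5] w 64.7 t 18.6
```

View pics/j_scene.png

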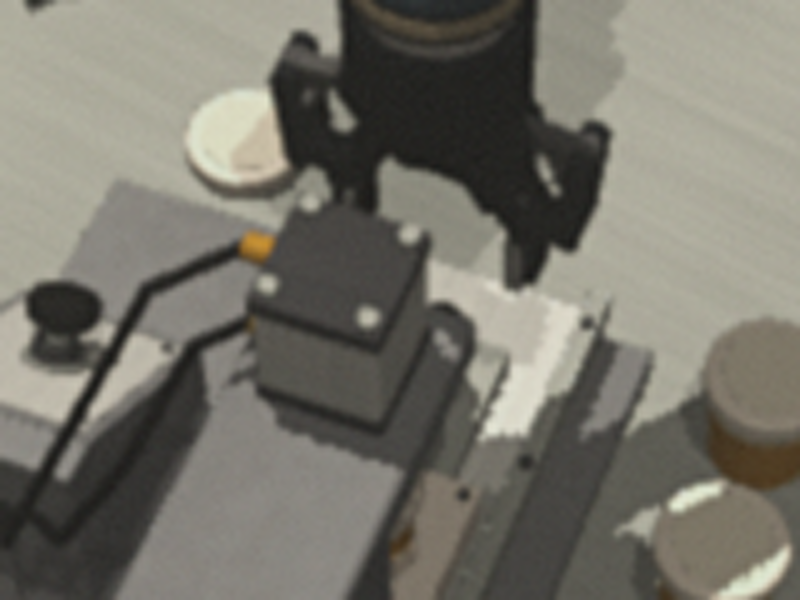

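```bash
python3 -m crank '[6.5,0,2,0.1,0, 6.5,0,2,0,0, 6.5,0,2,0,0, 6.5,0,1.5,0,0, 6.5,0,0.4,0,0, 6.5,0,0,0,0]'; python3 -m crank '[4,0,0,0,0, 1,0,0,0,0, 1,0,0,0,0, 1,0,0,0,0, 1,0,0,0,0, 1,0,0,0,0, 1,0,0,0,0]'
```

```text
time: 19.45
eef_pos: [575.2, -15.4, 134.1]
orientation: [-0.2, 2.122, -2.123]
ft_force: [-0.0, 0.2, 0.2]
grip_width: 65.0
time: 20.32
eef_pos: [575.1, -15.0, 134.6]
orientation: [-0.199, 2.123, -2.122]
ft_force: [-1.5, 1.0, 5.3]
grip_width: 20.2
```

Gripped; draw it out gently.

```bash
python3 -m crank '[1,0.2,0,0,0, 1,0.4,0,0,0, 1,0.6,0,0,0, 1,0.6,0,0,0, 1,0.6,0,0,0, 1,0.6,0,0,0, 1,0.6,0,0,0, 1,0.6,0,0,0, 1,0.6,0,0,0, 1,0.4,0,0,0, 1,0.2,0,0,0, 1,0,0,0,0]'
```

```text
time: 21.82
eef_pos: [521.9, -25.0, 134.6]
orientation: [-0.199, 2.123, -2.122]
ft_force: [0.9, 5.1, 9.2]
grip_width: 20.2
```

```bash
python3 -m crank '[1,0.2,0,-0.05,0, 1,0.4,0,0,0, 1,0.6,0,0,0, 1,0.6,0,0,0, 1,0.6,0,0,0, 1,0.6,0,0,0, 1,0.6,0,0,0, 1,0.6,0,0,0, 1,0.6,0,0,0, 1,0.4,0,0,0, 1,0.2,0,0,0, 1,0,0,0,0]'
```

```text
time: 23.32
eef_pos: [468.7, -34.9, 134.6]
orientation: [-0.199, 2.122, -2.123]
ft_force: [-0.6, 4.4, 9.9]
grip_width: 20.2
```

```bash
python3 -m crank '[1,0.2,0,0,0, 1,0.2,0,0,0, 1,0.1,0,0,0, 1,0,0,0,0]'
```

```text
time: 23.82
eef_pos: [466.6, -35.4, 134.6]
orientation: [-0.19, 2.12, -2.121]
ft_force: [6.7, 10.9, 5.7]
grip_width: 20.0
```

```bash
python3 -m crank '[1,0.1,0,0,0, 1,0,0,0,0, 8.5,0,0,0,0, 8.5,0,0,0,0, 8.5,0,0,0,0, 8.5,0,-1,0,0, 8.5,0,-2,0,0, 8.5,0,-3,0,0, 8.5,1,-3,0,0, 8.5,2,-3,1,0, 8.5,2,0,2,0, 8.5,0,0,0,0]'; python3 - <<'E'
from h import *
to([-210,0,77])
im=ctrl.get_image("top");a=im["pixels"]
c=a[150:300,250:410]
cv2.imwrite(f"pics/k_top.png",cv2.resize(c,None,fx=4,fy=4,interpolation=cv2.INTER_CUBIC))
im=ctrl.get_image("scene");a=im["pixels"]
c=a[190:310,230:390]
cv2.imwrite(f"pics/k_scene.png",cv2.resize(c,None,fx=5,fy=5,interpolation=cv2.INTER_CUBIC))
E
```

```text
time: 25.32
eef_pos: [418.5, -75.8, 254.7]
orientation: [-0.197, 2.123, -2.125]
ft_force: [0.6, -0.6, 0.3]
grip_width: 85.3
turn -0.08 x y z cm [-5.35 12.37 -3.18] eef [418.5 -75.8 254.7] F [ 0.6 -0.6  0.3] w 85.3 t 25.325
```

View pics/k_scene.png

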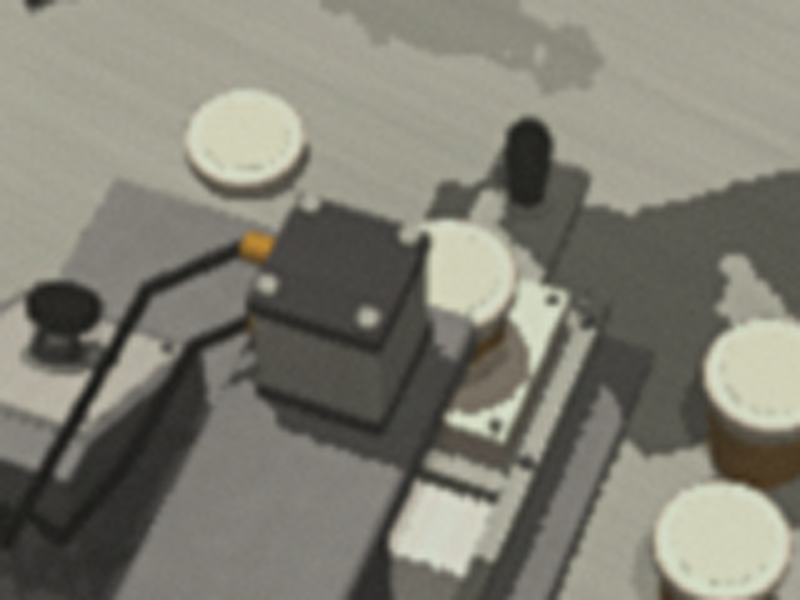

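View pics/k_top.png

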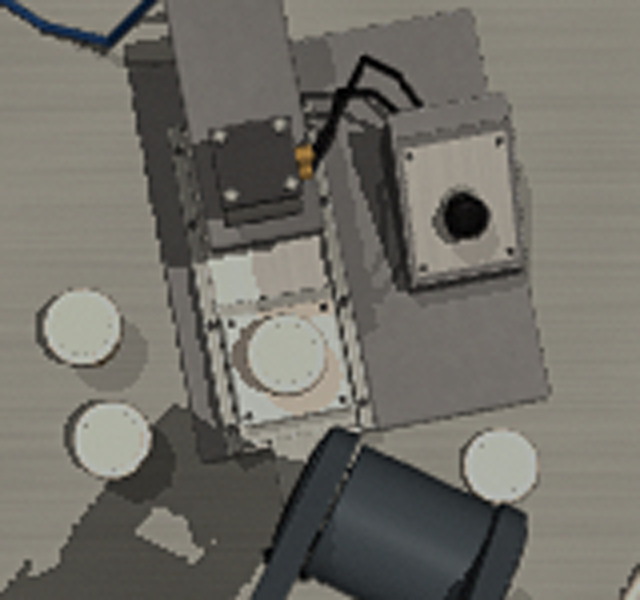

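```bash
python3 - <<'E'
from h import *
s=ctrl.get_image("scene");a=cv2.imread("pics/scene0.png");b=s["pixels"]
L=lambda d,z:proj(s,W(P,[-110+d,0,z]))[0]
print("expected lid shift closing",L(0,113)-L(0,117))
def sh(x0,x1,y0,y1):
    t=cv2.cvtColor(a[y0:y1,x0:x1],6);w=cv2.cvtColor(b[y0-6:y1+6,x0-6:x1+6],6)
    t,w=[cv2.resize(i,None,fx=8,fy=8,interpolation=cv2.INTER_CUBIC) for i in(t,w)]
    r=cv2.matchTemplate(w,t,cv2.TM_CCOEFF_NORMED);_,m,_,l=cv2.minMaxLoc(r);return (np.array(l)/8-6,m)
print("lid",sh(316,336,230,256)); print("lid top edge",sh(318,336,230,244))
print("handle",sh(328,344,209,232));print("knob",sh(232,254,243,264));print("nest",sh(326,346,246,270))
E
python3 - <<'E'
import cv2,numpy as np
a=cv2.imread("pics/scene0.png")[225:275,300:350]
from rig import ctrl
b=ctrl.get_image("scene")["pixels"][225:275,300:350]
cv2.imwrite("pics/l.png",cv2.resize(np.hstack([a,b]),None,fx=8,fy=8,interpolation=cv2.INTER_CUBIC))
E
```

```text
expected lid shift closing [0.00643592 1.05400018]
lid (array([0., 1.]), 0.9014266133308411)
lid top edge (array([0. , 1.5]), 0.8740299940109253)
handle (array([-0.75,  6.  ]), 0.6017503142356873)
knob (array([0., 0.]), 0.9988839626312256)
nest (array([0.  , 0.25]), 0.9655920267105103)
```

View pics/l.png

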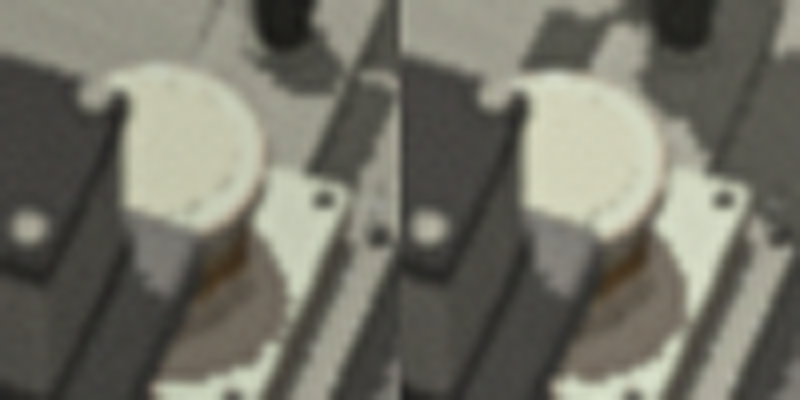

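```bash
python3 -c "
from rig import ctrl
print(ctrl.sign_off())"
```

```text
the job is handed in; nothing more can be done
None
```

I pushed the carriage home and pulled the knob out to on. After about a second I pushed it back in, drew the carriage out to its front stop and let go. The job was handed in at about 25.5 s; sign-off gave no verdict.

**Carriage:** The arm was stopped by resistance at both ends, about 110 mm apart. At the end the nest block was within 0.25 px of its place in the first picture.

**Knob:** It travelled 12.3 mm, with the force turning round on the way. In the last picture it matches its starting "in" position exactly (0 px shift).

**Lid and cup:** The lid sits about 1 to 1.5 px lower than at the start, against 1.05 px expected for a fully pressed lid. The cup looks upright in its nest. I never brought the gripper near the cup.

**Bystanders:** The two closed cups and the spare lid look undisturbed. I did not measure any of the bystanders against the start.

**Checks that failed or were not clean:**
- Matching the handle between the first and last pictures gave no usable result, because the arm's shadow had changed. By eye it is back in place.
- The press head is hidden from both cameras, so its movement is inferred from the knob and the lid.
- The two cameras disagreed by about 5 mm. I corrected for this by checking against the gripper's known position.
- Finger opening on the 34 mm knob read about 31 mm, but the grip did not slip.

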